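# Press an amplifier board into the corner of its test jig and hold it on both stops

## Task

Put the amplifier board on the test jig and hold it there for its measurement: set it down gently, upright, on the jig's dark bed, its long side facing the long stop and still clear of the two brass spring contacts, then slide it into the corner until it is flush against both stops with both contacts pushed in. The contacts push the board away again if it is let go, so finish still holding it, pressing steadily on both stops at once with about 10 N on each; solder joints crack if it is pressed on a stop or on the bed with more than 40 N. Leave everything else on the desk where it is.

Things in the scene. Friction and masses are not known exactly. Their poses are not given: they have to be found in the camera images.
- amp: amplifier circuit board on four hex standoffs, 98 x 112 x 67 mm, about 0.24 kg. Origin: centre under the standoffs' feet; x along its short side (98), y along its long side (112), z up. The bare board is 2 mm thick, underside 22 mm above the feet; its edges at x = +-49, y = +-56 mm meet the stops and contacts. At the four corners the standoffs rise 64 mm, 2 mm inside the edges.
- heat_sink (a point): grip point: middle of the board's black finned heat sink, at x = -13.5, y = 7.5, z = 41 mm of the board, axes along the board's. The sink is 53 mm long along x (take its two end faces there, from above), 39 mm along y; its top is 13 mm above this point, the board's top face 17 mm below it. Tall capacitors stand close beside its -y side, 16 mm higher than this point.
- test_jig: test jig, fixed on the desk: a plate 146 x 156 mm with two aluminium stops at right angles. Origin: centre of its underside, on the desk. The long stop is on its +x side and runs along y; the short stop on its -y side, along x. A board fully home has its centre at x = 6, y = -4 mm and its axes along the jig's (or turned by half a turn); set it down 10 to 20 mm short of that in both.
- jig_bed: dark flat bed plate of the jig, on which the board's feet stand and slide; its top is 12 mm above the desk, from x = -70 to 55 and y = -60 to 75 mm. Smooth, like the stops and contacts: friction about 0.2. Same origin and axes as test_jig.
- long_stop: long aluminium stop bar of the jig, 118 mm long, 12 mm thick, its top 44 mm above the desk. Rigid. Its contact face is the plane x = 55 mm of the jig, from y = -56 to 62 mm, facing -x. Same origin and axes as test_jig.
- short_stop: short aluminium stop bar of the jig, 104 mm long, 12 mm thick, its top 44 mm above the desk. Rigid. Its contact face is the plane y = -60 mm of the jig, from x = -58 to 46 mm, facing +y. Same origin and axes as test_jig.
- corner (a point): point where the planes of the two stop faces and the top of the bed meet, at x = 55, y = -60, z = 12 mm of the jig; axes along the jig's.
- long_contact (a joint): brass spring contact (11 mm across) in the long stop, at y = 3.5 mm of the jig and 35 mm above the desk, the height of the board's edge: 0 = out, 5 mm proud of the stop face; 0.005 m = pushed in flush with it. Its spring pushes the board back with about 2 N at 0 and 4 N when flush.
- short_contact (a joint): the same brass spring contact in the short stop, at x = -7.5 mm of the jig: 0 = out, 5 mm proud; 0.005 m = flush; 2 to 4 N.
- mug_1: white dotted mug, 82 x 114 x 91 mm, loose; origin at the centre of its underside. Bystander.
- tape_1: roll of black tape lying flat, 62 mm across, 19 mm high, loose; origin at the centre of its underside. Bystander. Mind the desk lamp beyond it: its shade, 140 mm across, hangs 150 mm ahead (+x) and 260 mm to the left (+y) of the tape, 490 mm above the desk, its arm running back from there; draw the robot's arm in before swinging it past from the left.
- reel: reel of solder lying on the desk, 68 x 108 x 43 mm, loose; origin at the centre of its underside. Bystander.
- meter: yellow and black multimeter lying on its back, 142 x 74 x 42 mm, loose; origin at the centre of its underside. Bystander.

How it is judged:
By the outcome, as a careful person would: the job done as asked, in the order asked, and still so for the second after the job is handed in, while the arm keeps its last pose, push and grip.
It also fails if it takes over 64 s, if anything falls off the work surface, if the arm or the gripper's body presses on something with over 40 N, if the wrist force passes 120 N, or if a joint passes its speed limit or range.

## Robot

A 6-joint arm with a two-finger parallel gripper is mounted at the origin on a cart in front of the work surface, level with it; the furniture and walls round the work are solid. World frame = base frame: x ahead of the robot, y to its left, z up, the work surface at z = 0. Lengths are in m, angles in rad, forces in N, time in s.
With the tool pointing down it reaches from about 0.25 to 0.725 m from the base axis. Payload 4 kg.
Tool frame: the origin (TCP) lies midway between the tips of the shut fingers; the grasp point (between the pads) lies 19 mm behind it; z points along the fingers, y is the line along which they close (so a half turn about z gives the same grasp; the last joint's range is limited). The gripper opens to 85 mm and grips with 20 to 120 N. Pads are 22 mm wide; open, the fingers measure 114 mm over their backs; the gripper's body (76 mm by 85 mm) begins 54 mm behind the grasp point. The pads swing forward as they close: fully open they stand 13 mm farther back than shut.
Start: joints at [-1.177, 0.241, 0.005, 1.335, 0, 1.571], TCP at [0.192, -0.462, 0.208] pointing down, gripper open.
Joint ranges: [-2.72, 2.72], [-1.05, 1.87], [-1.09, 1.28], [-1.99, 2.15], [-1.42, 1.44], [-3.14, 3.14]. Speed limits (rad/s): [2.79, 2.79, 3.14, 3.14, 3.14, 3.14].

## Interface

Orientations are given as a unit quaternion [x, y, z, w].
In Python, from workcell import bot, camera, job_done gives the robot as it stands.
- The arm moves only by the tool carry_out, never from a script. Its argument "plan" is a list of rows, each an object of numbers: "dx", "dy", "dz": the shift along the tool's x, y, z in mm; "twist": the turn about the tool's z in degrees; "fingers": the closure, from -1 (fully open) to 1 (shut). In form: [{"dx": .., "dy": .., "dz": .., "twist": .., "fingers": ..}, ...]. A call has exactly 5 rows; each row is the pose to reach, as a shift and turn from the pose commanded when the call began, along the tool's axes at that moment; what a row does not reach only later rows make up. A row lasts 1/12 s, in which the tool goes at most 41.7 mm and 7.16 degrees, less where a joint would pass 70% of its speed; a pose out of reach is approached as far as the arm can. A call with a gripper value outside its range is refused whole. The fingers move at their own pace and stop on an object; the grip force is fixed at half the most. Time passes only in rows, so rows that repeat a pose let the fingers close, or fill a call up. It gives the time, the measured TCP pose, the force, the opening and the grip force at its end, in the units of the state.
- bot.get_obs(): the state, without advancing time (a new reading comes with each control period).
- camera(name): name is "side" or "top"; returns a dict with "image" (420x560x3 uint8, red, green, blue), "intrinsics" (3x3 intrinsics, pixels), "distortion" ([k1, k2, p1, p2, k3] as OpenCV has them; the pictures are not rectified), "eye" and "attitude" of the camera in the world. Camera axes: x right, y down, z forward; pixel columns grow to the right and rows downward; lengths in m; the calibration is good to about 2 mm. A picture is of the moment at which its call begins. There is no depth.
- job_done(): hands the job in; it is judged then, once.
The state is a dict: "clock": time; "joint_pos": joint angles; "joint_vel": joint speeds; "tau": joint torques, N m; "eef_pos": TCP position; "tool_rot": TCP orientation; "ft_force": force on the tool from outside, world axes, zero at the start; "ft_torque": the same for the moment, N m; "grip_width": finger opening in m; "grasp_force": force on a finger pad.
Only numpy, scipy, OpenCV 4.12 (cv2) and the standard library are available. Lean on these libraries where they do the work, as an engineer would, in place of code of your own. Each camera call takes 0.05 s, during which the arm holds its last target. There are 200 camera calls.

## Working session

There is one attempt and no reset: what is moved stays moved. The work goes in short steps, Python scripts to look and compute and a tool call to move; the robot and the scene stay as the last step left them, time stands still between calls to the robot, and variables do not carry over. Pictures are saved under pics/ and viewed, at most 10 in all, crops included, and the job is handed in when it is done.

Besides the shell and the picture viewer there is one more tool, called after ">>>" as name([rows], argument=value, ...), one row to a line, values as JSON. carry_out: Moves the arm, as the interface text tells. Its arguments: {"type":"object","properties":{"plan":{"type":"array","items":{"type":"object","properties":{"dx":{"type":"number"},"dy":{"type":"number"},"dz":{"type":"number"},"twist":{"type":"number"},"fingers":{"type":"number"}}}}},"required":["plan"]}

```bash
mkdir -p pics; ls
python3 - <<'E'
from workcell import bot,camera
import cv2,json
o=bot.get_obs()
print({k:o[k] for k in ("clock","eef_pos","tool_rot","ft_force","grip_width")})
for n in("side","top"):
    c=camera(n); cv2.imwrite(f"pics/{n}0.png",c["image"][:,:,::-1]); print(n,c["intrinsics"],c["distortion"],c["eye"],c["attitude"])
E
```

```text
pics
{'clock': 0.0, 'eef_pos': array([ 0.19156989, -0.46106745,  0.20708589]), 'tool_rot': array([ 9.80674486e-01,  1.95643428e-01, -2.22453945e-04, -1.07382652e-03]), 'ft_force': array([ 1.00421897, -0.58608537,  0.19666645]), 'grip_width': 0.0852950960359317}
side [[394.03498853   0.         278.72925589]
 [  0.         394.03498853 209.79995032]
 [  0.           0.           1.        ]] [-0.115694  0.        0.        0.        0.      ] [ 0.4677356  -0.76920738  0.60627885] [ 0.88902129 -0.08214213  0.03044224 -0.44940748]
top [[429.95661326   0.         274.70633186]
 [  0.         429.95661326 212.36230598]
 [  0.           0.           1.        ]] [-0.0788195  0.         0.         0.         0.       ] [ 0.36293077 -0.02562619  1.13999183] [-0.70300988  0.70493938 -0.06171529  0.07091401]
```

View pics/side0.png

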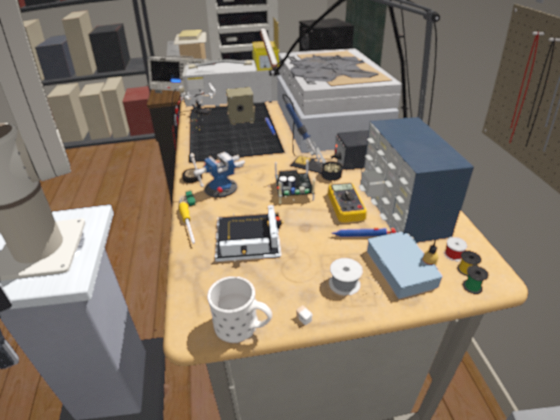

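View pics/top0.png

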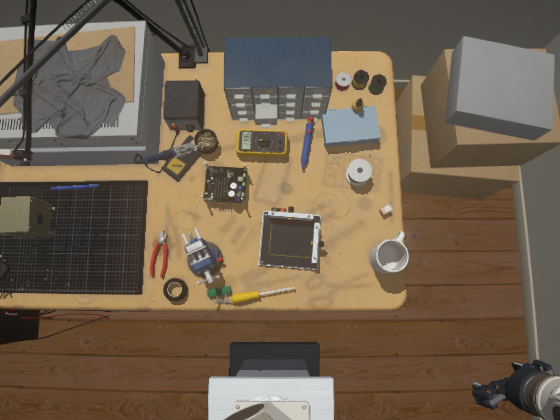

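The side view shows the jig near (248,238) and the amp near (296,185). In the top view the amp is at (227,187) and the jig at (291,241), with its stops on the up (+x) and right (-y) sides. Next I'll look at an enlarged crop.

Run:
```python
import cv2
t=cv2.imread("pics/top0.png")
a=cv2.resize(t[155:220,195:260],None,fx=6,fy=6,interpolation=cv2.INTER_CUBIC)
b=cv2.resize(t[202:282,252:332],None,fx=5,fy=5,interpolation=cv2.INTER_CUBIC)
a=cv2.resize(t[155:222,193:260],(400,400),interpolation=cv2.INTER_CUBIC)
cv2.imwrite("pics/crop1.png",cv2.hconcat([a,b]))
```

```text
(no output)
```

View pics/crop1.png

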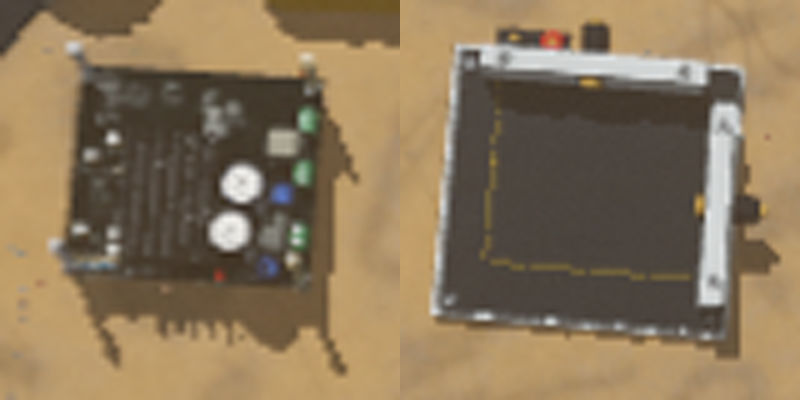

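The crop shows the board's corners at (80,68), (320,78), (308,287) and (65,265), with the finned sink centred on (167,193) and the capacitors to its right. The board's axes therefore lie close to the world's and the jig's. The stop bars are white and stand along the top and right of the jig.

```bash
cat > h.py <<'E'
import numpy as np,cv2
from scipy.spatial.transform import Rotation as R
def ray(c,p):
    p=np.asarray(p,float).reshape(-1,1,2)
    u=cv2.undistortPoints(p,np.array(c["intrinsics"]),np.array(c["distortion"])).reshape(-1,2)
    return R.from_quat(c["attitude"]).apply(np.c_[u,np.ones(len(u))])
def onz(c,p,z):
    d=ray(c,p);e=np.array(c["eye"]);return e+d*((z-e[2])/d[:,2])[:,None]
def pix(c,P):
    r=R.from_quat(c["attitude"]).inv(); rv=r.as_rotvec(); t=-r.apply(c["eye"])
    return cv2.projectPoints(np.asarray(P,float).reshape(-1,1,3),rv,t,np.array(c["intrinsics"]),np.array(c["distortion"]))[0].reshape(-1,2)
E
python3 - <<'E'
from h import *
from workcell import camera
np.set_printoptions(precision=4,suppress=True)
c=camera("top");s=camera("side")
def rect(P):
    (x,y),(w,h),a=cv2.minAreaRect((P[:,:2]*1000).astype(np.float32)); return x,y,w,h,a
im=c["image"].astype(int)
# jig bars
m=((im.min(2)>130)&(im.max(2)-im.min(2)<40)).astype(np.uint8); 
roi=np.zeros_like(m);roi[205:272,258:326]=1;m&=roi
m=cv2.morphologyEx(m,cv2.MORPH_OPEN,np.ones((3,3),np.uint8))
n,l,st,ce=cv2.connectedComponentsWithStats(m)
for i in range(1,n):
    if st[i,4]<20: continue
    yy,xx=np.where(l==i); P=onz(c,np.c_[xx,yy],.044); print("bar",st[i],rect(P), P.mean(0))
    q=P[:,:2]-P[:,:2].mean(0); w,v=np.linalg.eigh(q.T@q); print(" axis",np.degrees(np.arctan2(v[1,1],v[0,1])))
# board by hand-read corners, top face z=.024
k=67/400
cr=np.array([[80,68],[320,78],[308,287],[65,265]])
B=onz(c,cr*k+[193,155]-.4,.024);print(B[:,:2]*1000,B.mean(0)*1000);
print([np.linalg.norm(B[i]-B[(i+1)%4])*1000 for i in range(4)])
for a,b in((0,1),(3,2),(3,0),(2,1)): d=B[b]-B[a];print(np.degrees(np.arctan2(d[1],d[0])))
S=onz(c,np.array([[167,193]])*k+[193,155]-.4,.054);print("sink",S*1000)
# jig plate corners read, plate top ~.012 ; bed marks
kj=1/5
J=onz(c,np.array([[458,45],[743,68],[722,338],[434,314]])*kj-[80,0]+[252,202]-.4,.012);print(J*1000,J.mean(0)*1000)
print([np.linalg.norm(J[i]-J[(i+1)%4])*1000 for i in range(4)])
for a,b in((0,1),(3,2),(3,0),(2,1)): d=J[b]-J[a];print(np.degrees(np.arctan2(d[1],d[0])))
from workcell import bot
print(R.from_quat(bot.get_obs()["tool_rot"]).as_matrix())
side=s["image"][:,:,::-1]
cv2.imwrite("pics/crop2.png",cv2.hconcat([cv2.resize(side[165:215,265:325],(400,333),interpolation=cv2.INTER_CUBIC),cv2.resize(side[200:264,210:287],(400,333),interpolation=cv2.INTER_CUBIC)]))
E
```

```text
bar [273 211  35   7 161] (565.9834594726562, -50.96968078613281, 88.97647857666016, 12.206486701965332, 85.6093521118164) [ 0.566  -0.0514  0.044 ]
 axis 85.48411632637286
bar [309 214   4   5  20] (561.3389282226562, -104.1396255493164, 7.774909973144531, 10.622003555297852, 89.06804656982422) [ 0.5613 -0.1041  0.044 ]
 axis 177.89720002854628
bar [312 223   8  35 193] (499.0944519042969, -115.71659088134766, 14.132075309753418, 88.99984741210938, 84.97984313964844) [ 0.4987 -0.1157  0.044 ]
 axis 174.78766830024665
bar [312 259   5   4  20] (446.34210205078125, -111.1683120727539, 10.2670316696167, 7.61595344543457, 89.7621841430664) [ 0.4463 -0.1112  0.044 ]
 axis 90.97688329405723
[[703.8416 174.9316]
 [698.308   65.624 ]
 [601.6312  69.8575]
 [612.2083 178.9146]] [653.9973 122.3319  24.    ]
[np.float64(109.44763585652706), np.float64(96.76945511787167), np.float64(109.56878312401936), np.float64(91.71980846882374)]
-92.89807897134206
-95.53962624164176
-2.4888713866738
-2.5074298607345633
sink [[637.506  129.5552  54.    ]]
[[ 582.297    19.714    12.    ]
 [ 569.1905 -132.3298   12.    ]
 [ 426.0975 -118.4977   12.    ]
 [ 439.0225   31.807    12.    ]] [504.1519 -49.8266  12.    ]
[np.float64(152.60771663612496), np.float64(143.75997191877732), np.float64(150.85941904612068), np.float64(143.78395049284282)]
-94.92683521215702
-94.91487591037274
-4.82457595826361
-5.521357890562601
[[ 0.9235  0.3837 -0.0005]
 [ 0.3837 -0.9235  0.0012]
 [-0.     -0.0013 -1.    ]]
```

View pics/crop2.png

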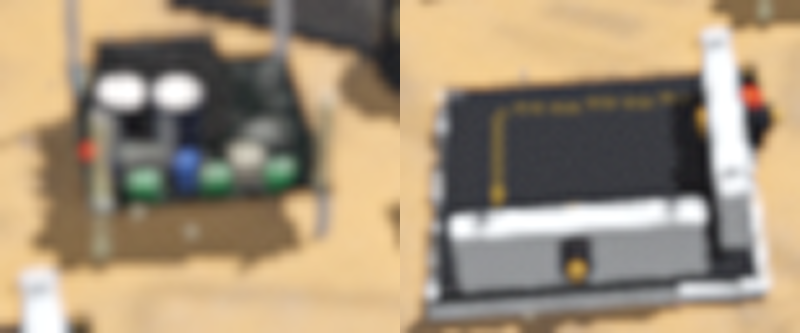

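The side crop agrees with this: the capacitors are on the camera (-y) side of the amp, the short stop is nearest the camera and the long stop is on the far (+x) side. I'm moving toward the amp now.

>>> carry_out([
  {"dx": 35,"dy": -20,"dz": 0,"twist": -6.5,"fingers": -1},
  {"dx": 70,"dy": -40,"dz": 0,"twist": -13,"fingers": -1},
  {"dx": 105,"dy": -60,"dz": 0,"twist": -19.5,"fingers": -1},
  {"dx": 140,"dy": -80,"dz": 0,"twist": -26,"fingers": -1},
  {"dx": 175,"dy": -100,"dz": 0,"twist": -32.5,"fingers": -1},
])

```text
clock: 0.62
eef_pos: [0.3156, -0.3007, 0.2079]
tool_rot: [0.886, 0.464, 0.0, -0.0]
ft_force: [1.4, -0.4, -0.7]
grip_width: 0.0851
grasp_force: 0.0
```

```bash
cat >> h.py <<'E'
def go(x,y,z,yaw):
    """shift/twist to bring the TCP to x,y,z mm with tool y at world yaw deg"""
    from workcell import bot
    o=bot.get_obs();M=R.from_quat(o["tool_rot"]).as_matrix()
    d=M.T@(np.array([x,y,z])-np.array(o["eef_pos"])*1000)
    ty=np.degrees(np.arctan2(M[1,1],M[0,1]))
    tw=-(((yaw-ty)+180)%360-180)
    print("clk %.2f pos %s ty %.2f F %s T %s gw %.4f gf %.1f | dx %.1f dy %.1f dz %.1f twist %.1f"%(o["clock"],np.round(np.array(o["eef_pos"])*1000,1),ty,np.round(o["ft_force"],1),np.round(o["ft_torque"],2),o["grip_width"],o["grasp_force"],*d,tw))
    return o,M
E
python3 - <<'E'
from h import *
from workcell import camera
np.set_printoptions(precision=2,suppress=True)
c=camera("top");k=67/400
f=lambda p,z:onz(c,np.array(p)*k+[193,155]-.4,z)[:,:2]*1000
P=f([[75,48],[308,60],[55,245]],.064);print("posts",P,"ctr",(P[1]+P[2])/2)
for a,b,e in((0,1,-90),(2,0,0)):
    d=P[b]-P[a];print(np.linalg.norm(d),np.degrees(np.arctan2(d[1],d[0]))-e)
go(640,130,207,-3.5)
E
```

```text
posts [[700.78 170.24]
 [694.5   67.7 ]
 [612.15 176.2 ]] ctr [653.32 121.95]
102.72409926773281 -3.501576575588146
88.83409985948093 -3.8504081650115363
clk 0.67 pos [ 319.7 -294.9  207.9] ty -33.96 F [ 1.7  3.7 -0.5] T [ 0.2  -0.1   0.03] gw 0.0857 gf 0.0 | dx 531.4 dy 28.3 dz 4.1 twist -30.5
```

>>> carry_out([
  {"dx": 41,"dy": 2,"dz": 0,"twist": -6,"fingers": -1},
  {"dx": 82,"dy": 4,"dz": 0,"twist": -12,"fingers": -1},
  {"dx": 123,"dy": 6,"dz": 0,"twist": -18,"fingers": -1},
  {"dx": 164,"dy": 8,"dz": 0,"twist": -24,"fingers": -1},
  {"dx": 205,"dy": 10,"dz": 0,"twist": -30,"fingers": -1},
])

```text
clock: 1.08
eef_pos: [0.4414, -0.1384, 0.208]
tool_rot: [0.735, 0.678, -0.0, 0.0]
ft_force: [1.4, -1.2, -1.0]
grip_width: 0.0854
grasp_force: 0.0
```

```bash
python3 -c "
from h import *
go(640.6,130.4,120,-3.6)"
```

```text
clk 1.08 pos [ 441.4 -138.4  208. ] ty -4.69 F [ 1.4 -1.2 -1. ] T [-0.03  0.02 -0.06] gw 0.0854 gf 0.0 | dx 284.2 dy 176.6 dz 88.0 twist -1.1
```

>>> carry_out([
  {"dx": 34,"dy": 21,"dz": 0,"twist": -1,"fingers": -1},
  {"dx": 68,"dy": 42,"dz": 0,"twist": -1,"fingers": -1},
  {"dx": 102,"dy": 63,"dz": 0,"twist": -1,"fingers": -1},
  {"dx": 136,"dy": 84,"dz": 0,"twist": -1,"fingers": -1},
  {"dx": 170,"dy": 105,"dz": 0,"twist": -1,"fingers": -1},
])

```text
clock: 1.5
eef_pos: [0.5607, 0.0221, 0.2078]
tool_rot: [0.731, 0.682, -0.0, -0.0]
ft_force: [0.6, -1.6, 0.2]
grip_width: 0.0849
grasp_force: 0.0
```

>>> carry_out([
  {"dx": 34,"dy": 21,"dz": 5,"twist": 0,"fingers": -1},
  {"dx": 68,"dy": 42,"dz": 20,"twist": 0,"fingers": -1},
  {"dx": 102,"dy": 64,"dz": 50,"twist": 0,"fingers": -1},
  {"dx": 107,"dy": 70,"dz": 80,"twist": 0,"fingers": -1},
  {"dx": 107,"dy": 70,"dz": 88,"twist": 0,"fingers": -1},
])

```text
clock: 1.92
eef_pos: [0.6355, 0.1249, 0.1126]
tool_rot: [0.73, 0.684, -0.003, -0.003]
ft_force: [-1.2, -0.3, -1.8]
grip_width: 0.0855
grasp_force: 0.0
```

```bash
python3 -c "
from h import *
from workcell import camera
c=camera('side')
cv2.imwrite('pics/side3.png',c['image'][:,:,::-1])
go(640.6,130.4,24,-3.6)
for p in ([640.6,130.4,54],[640.6+26.5,130.4,54],[640.6-26.5,130.4,54]): print(pix(c,np.array(p)/1000))
cv2.imwrite('pics/crop3.png',cv2.resize(c['image'][130:220,250:340,::-1],(600,600),interpolation=cv2.INTER_CUBIC))"
```

```text
clk 1.97 pos [633.7 122.9 112.8] ty -3.82 F [-0.5 -0.2 -0.7] T [0.02 0.01 0.02] gw 0.0854 gf 0.0 | dx 8.2 dy 7.3 dz 88.7 twist -0.2
[[288.00450615 172.63203948]]
[[297.5863756 171.600848 ]]
[[278.35641761 173.67543834]]
```

View pics/crop3.png

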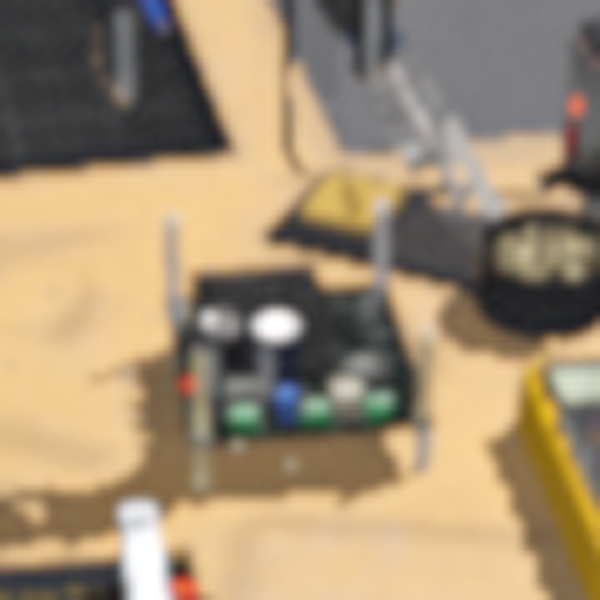

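The board is at the predicted pixels (sink near (250,290) in the crop), but no gripper can be seen, so I'll check the full frame.

View pics/side3.png

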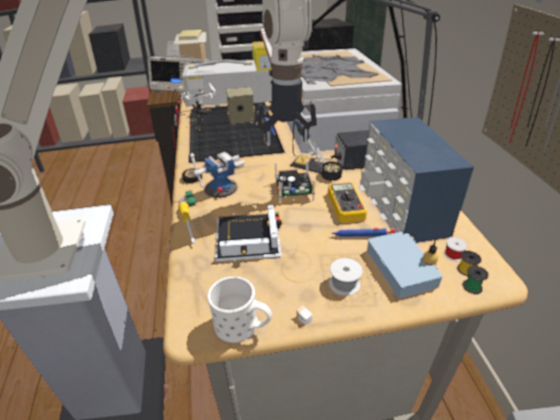

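The gripper hangs above the board with its finger tips at about (270,140) and (308,140), centred over the sink. I'll compare that with the projection.

```bash
python3 -c "
from h import *
from workcell import camera
c=camera('side')
o,M=go(640.6,130.4,24,-3.6)
for z in(0,-13,-32):
  for s in(-50,-42.5,42.5,50): print(z,s,pix(c,o['eef_pos']+M@np.array([0,s,z])/1000))"
```

```text
clk 2.02 pos [634.4 122.  115.9] ty -3.90 F [-0.5 -0.3  0.7] T [-0.05 -0.01  0.02] gw 0.0852 gf 0.0 | dx 9.1 dy 6.4 dz 91.8 twist -0.3
0 -50 [[266.91831095 155.24906612]]
0 -42.5 [[269.80731916 155.07007355]]
0 42.5 [[302.30863379 153.10432566]]
0 50 [[305.1524184  152.93652436]]
-13 -50 [[266.77362306 150.77163366]]
-13 -42.5 [[269.68360206 150.59385669]]
-13 42.5 [[302.41874829 148.64659588]]
-13 50 [[305.28276454 148.4808358 ]]
-32 -50 [[266.55904455 144.11367796]]
-32 -42.5 [[269.50005866 143.93779148]]
-32 42.5 [[302.58120145 142.01919048]]
-32 50 [[305.47514678 141.85658856]]
```

>>> carry_out([
  {"dx": 9,"dy": 6,"dz": 0,"twist": 0,"fingers": -1},
  {"dx": 9,"dy": 6,"dz": 15,"twist": 0,"fingers": -1},
  {"dx": 9,"dy": 6,"dz": 30,"twist": 0,"fingers": -1},
  {"dx": 9,"dy": 6,"dz": 45,"twist": 0,"fingers": -1},
  {"dx": 9,"dy": 6,"dz": 45,"twist": 0,"fingers": -1},
])

```text
clock: 2.43
eef_pos: [0.6422, 0.129, 0.0744]
tool_rot: [0.732, 0.682, -0.001, -0.001]
ft_force: [-1.7, -1.3, -1.4]
grip_width: 0.0853
grasp_force: 0.0
```

```bash
python3 -c "
from h import *
go(640.6,130.4,22,-3.6)"
```

```text
clk 2.43 pos [642.2 129.   74.4] ty -4.06 F [-1.7 -1.3 -1.4] T [ 0.06  0.07 -0.06] gw 0.0853 gf 0.0 | dx 1.3 dy -1.5 dz 52.4 twist -0.5
```

>>> carry_out([
  {"dx": 2,"dy": -1.5,"dz": 15,"twist": -0.5,"fingers": -1},
  {"dx": 2,"dy": -1.5,"dz": 30,"twist": -0.5,"fingers": -1},
  {"dx": 2,"dy": -1.5,"dz": 45,"twist": -0.5,"fingers": -1},
  {"dx": 2,"dy": -1.5,"dz": 51,"twist": -0.5,"fingers": -1},
  {"dx": 2,"dy": -1.5,"dz": 51,"twist": -0.5,"fingers": -1},
])

```text
clock: 2.85
eef_pos: [0.6418, 0.132, 0.0244]
tool_rot: [0.728, 0.685, -0.0, -0.0]
ft_force: [-0.2, -0.8, 0.1]
grip_width: 0.0851
grasp_force: 0.0
```

```bash
python3 -c "
from h import *
go(640.6,131,22,-3.6)"
```

```text
clk 2.85 pos [641.8 132.   24.4] ty -3.51 F [-0.2 -0.8  0.1] T [-0.03 -0.01  0.03] gw 0.0851 gf 0.0 | dx -1.0 dy -1.2 dz 2.4 twist 0.1
```

>>> carry_out([
  {"dx": -1,"dy": -1,"dz": 2,"twist": 0,"fingers": -0.5},
  {"dx": -1,"dy": -1,"dz": 2,"twist": 0,"fingers": -0.2},
  {"dx": -1,"dy": -1,"dz": 2,"twist": 0,"fingers": 0.1},
  {"dx": -1,"dy": -1,"dz": 2,"twist": 0,"fingers": 1},
  {"dx": -1,"dy": -1,"dz": 2,"twist": 0,"fingers": 1},
])

```text
clock: 3.27
eef_pos: [0.6425, 0.1321, 0.0244]
tool_rot: [0.728, 0.685, 0.001, 0.001]
ft_force: [-0.2, -0.8, 5.0]
grip_width: 0.0487
grasp_force: 61.0
```

>>> carry_out([
  {"fingers": 1},
  {"fingers": 1},
  {"fingers": 1},
  {"fingers": 1},
  {"fingers": 1},
])

```text
$.plan[0]: bad value
```

>>> carry_out([
  {"dx": 0,"dy": 0,"dz": 0,"twist": 0,"fingers": 1},
  {"dx": 0,"dy": 0,"dz": 0,"twist": 0,"fingers": 1},
  {"dx": 0,"dy": 0,"dz": -3,"twist": 0,"fingers": 1},
  {"dx": 0,"dy": 0,"dz": -6,"twist": 0,"fingers": 1},
  {"dx": 0,"dy": 0,"dz": -10,"twist": 0,"fingers": 1},
])

```text
clock: 3.68
eef_pos: [0.6408, 0.1321, 0.0319]
tool_rot: [0.728, 0.686, -0.0, -0.0]
ft_force: [0.1, 0.3, -2.0]
grip_width: 0.0489
grasp_force: 62.2
```

```bash
python3 -c "
from h import *
from workcell import camera
c=camera('side')
go(640.6,131,22,-3.6)
cv2.imwrite('pics/crop4.png',cv2.resize(c['image'][130:210,250:330,::-1],(600,600),interpolation=cv2.INTER_CUBIC))"
```

```text
clk 3.73 pos [641.5 132.2  32.9] ty -3.43 F [-0.5  0.5 -1.5] T [ 0.03 -0.02  0.03] gw 0.0489 gf 62.2 | dx -1.3 dy -0.8 dz 10.9 twist 0.2
```

View pics/crop4.png

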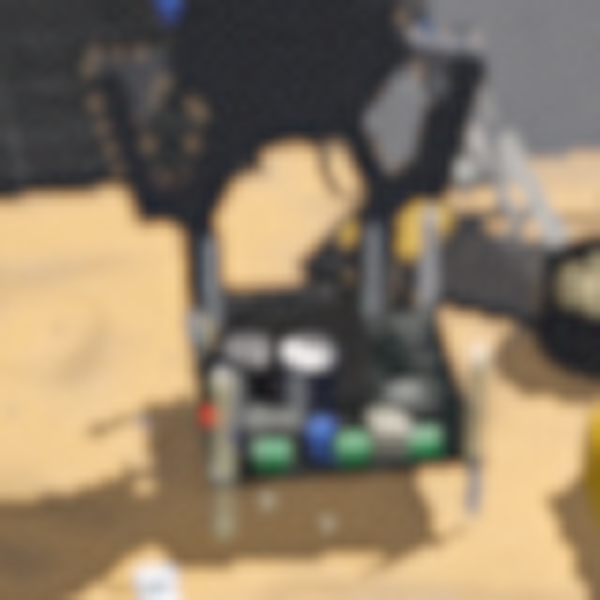

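The fingers hold the sink's two end faces and the board has lifted level. Now I lift it and carry it over the jig.

>>> carry_out([
  {"dx": 0,"dy": 0,"dz": -15,"twist": 0,"fingers": 1},
  {"dx": 0,"dy": 0,"dz": -35,"twist": 0,"fingers": 1},
  {"dx": 0,"dy": 0,"dz": -55,"twist": 0,"fingers": 1},
  {"dx": -8,"dy": -7,"dz": -75,"twist": 0,"fingers": 1},
  {"dx": -22,"dy": -20,"dz": -85,"twist": 0,"fingers": 1},
])

```text
clock: 4.15
eef_pos: [0.6224, 0.1127, 0.1196]
tool_rot: [0.727, 0.686, 0.002, 0.001]
ft_force: [0.4, 0.2, -1.6]
grip_width: 0.0487
grasp_force: 62.5
```

>>> carry_out([
  {"dx": -22,"dy": -19,"dz": 0,"twist": 1.5,"fingers": 1},
  {"dx": -50,"dy": -44,"dz": 0,"twist": 1.5,"fingers": 1},
  {"dx": -78,"dy": -68,"dz": 0,"twist": 1.5,"fingers": 1},
  {"dx": -106,"dy": -92,"dz": 0,"twist": 1.5,"fingers": 1},
  {"dx": -128,"dy": -112,"dz": 0,"twist": 1.5,"fingers": 1},
])

```text
clock: 4.57
eef_pos: [0.4982, -0.0112, 0.1169]
tool_rot: [0.737, 0.676, -0.001, -0.0]
ft_force: [0.4, -0.3, -1.0]
grip_width: 0.049
grasp_force: 62.5
```

```bash
python3 -c "
from h import *
go(484,-28,60,-4.9)"
```

```text
clk 4.57 pos [498.2 -11.2 116.9] ty -4.96 F [ 0.4 -0.3 -1. ] T [-0.02 -0.02  0.04] gw 0.0490 gf 62.5 | dx -18.0 dy -12.7 dz 57.0 twist -0.1
```

>>> carry_out([
  {"dx": -9,"dy": -6,"dz": 0,"twist": 0,"fingers": 1},
  {"dx": -14,"dy": -10,"dz": 10,"twist": 0,"fingers": 1},
  {"dx": -14,"dy": -10,"dz": 20,"twist": 0,"fingers": 1},
  {"dx": -14,"dy": -10,"dz": 25,"twist": 0,"fingers": 1},
  {"dx": -14,"dy": -10,"dz": 25,"twist": 0,"fingers": 1},
])

```text
clock: 4.98
eef_pos: [0.4888, -0.0223, 0.0905]
tool_rot: [0.737, 0.676, -0.001, -0.001]
ft_force: [-0.9, 0.7, -1.4]
grip_width: 0.0488
grasp_force: 62.5
```

```bash
python3 -c "
from h import *
from workcell import camera
o,M=go(484,-28,60,-4.9)
c=camera('top');s=camera('side')
cv2.imwrite('pics/t5.png',c['image'][:,:,::-1]);cv2.imwrite('pics/s5.png',s['image'][:,:,::-1])
a=cv2.resize(c['image'][190:290,230:330,::-1],(400,400),interpolation=cv2.INTER_CUBIC)
b=cv2.resize(s['image'][170:270,200:300,::-1],(400,400),interpolation=cv2.INTER_CUBIC)
cv2.imwrite('pics/crop5.png',cv2.hconcat([a,b]))"
```

```text
clk 4.98 pos [488.8 -22.3  90.5] ty -4.90 F [-0.9  0.7 -1.4] T [ 0.04 -0.01  0.01] gw 0.0488 gf 62.5 | dx -6.1 dy -4.2 dz 30.5 twist -0.0
```

View pics/crop5.png

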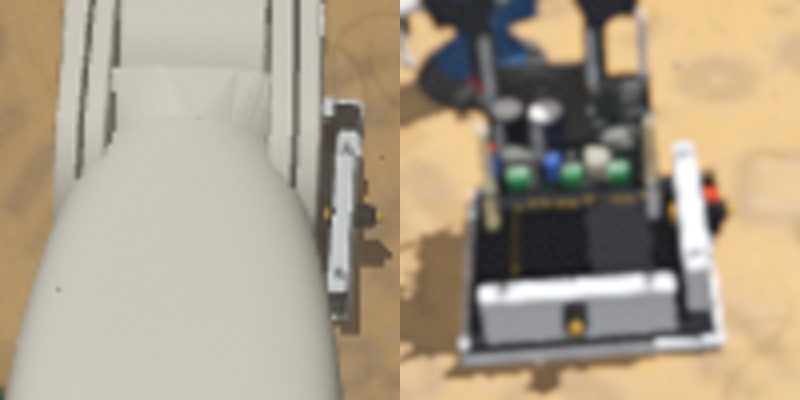

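The top view is blocked by the arm. The side view shows the board level above the bed, with its front feet at about (492,228) and (652,218) in the crop, clear of both stops. I'll compare those feet and the stop edges with the prediction.

```bash
python3 -c "
from h import *
from workcell import camera
np.set_printoptions(precision=1,suppress=True)
o,M=go(484,-28,60,-4.9)
s=camera('side')
px=lambda cr:np.array(cr)*.25+[100,170]-.4
f=onz(s,px([[492,228],[652,218]]),.066)*1000
print('feet',f); d=f[1]-f[0];print(np.linalg.norm(d),np.degrees(np.arctan2(d[1],d[0])))
th=np.radians(-4.9);Q=np.array([[np.cos(th),-np.sin(th)],[np.sin(th),np.cos(th)]])
p=np.array(o['eef_pos'])[:2]*1000
ctr=p-Q@[-13.5,9.2];print('ctr',ctr,'pred feet',[ctr+Q@v for v in([-45,-52],[45,-52])])
# jig from the side view: short-stop top corners z=.044 (near-left, near-right, far-left), long-stop top
J=np.array([504.7,-50])
cr=[[478,304],[676,290],[476,285],[676,272],[676,146],[692,143],[692,225],[710,222]]
w=onz(s,px(cr),.044)[:,:2]*1000
pj=[[-58,-72],[46,-72],[-58,-60],[46,-60],[55,62],[67,62],[55,-56],[67,-56]]
for a,b in zip(w,pj): print(a,J+Q@b)
"
```

```text
clk 5.08 pos [489.7 -22.2  91.6] ty -4.88 F [ 0.9 -0.3 -1.9] T [ 0. -0. -0.] gw 0.0491 gf 62.5 | dx -6.3 dy -5.2 dz 31.6 twist 0.0
feet [[452.4 -83.7  66. ]
 [540.  -92.3  66. ]]
88.04610543240084 -5.592152745002358
ctr [502.4 -32.5] pred feet [array([453.1, -80.5]), array([542.8, -88.1])]
[ 440.3 -120. ] [ 440.8 -116.8]
[ 546.9 -129.3] [ 544.4 -125.7]
[ 440.1 -104.1] [ 441.8 -104.8]
[ 549.2 -114.5] [ 545.4 -113.7]
[567.3   2. ] [564.8   7.1]
[577.3   3.2] [576.8   6.1]
[564.5 -75.6] [ 554.7 -110.5]
[575.  -74.9] [ 566.7 -111.5]
```

>>> carry_out([
  {"dx": -5,"dy": -3.5,"dz": 0,"twist": 0,"fingers": 1},
  {"dx": -5,"dy": -3.5,"dz": 14,"twist": 0,"fingers": 1},
  {"dx": -5,"dy": -3.5,"dz": 28,"twist": 0,"fingers": 1},
  {"dx": -5,"dy": -3.5,"dz": 42,"twist": 0,"fingers": 1},
  {"dx": -5,"dy": -3.5,"dz": 46,"twist": 0,"fingers": 1},
])

```text
clock: 5.55
eef_pos: [0.4841, -0.0275, 0.0444]
tool_rot: [0.737, 0.676, -0.001, -0.001]
ft_force: [-0.6, 0.2, -1.9]
grip_width: 0.0491
grasp_force: 62.5
```

```bash
python3 -c "
from h import *
from workcell import camera
camera('side')
go(486,-27,36.4,-4.9)"
```

```text
clk 5.60 pos [484.  -27.4  44.5] ty -4.92 F [ 0.6 -1.3 -2.6] T [ 0.02  0.03 -0.  ] gw 0.0488 gf 62.5 | dx 0.6 dy 2.0 dz 8.1 twist -0.0
```

>>> carry_out([
  {"dx": 0.5,"dy": 2,"dz": 1.5,"twist": 0,"fingers": 1},
  {"dx": 0.5,"dy": 2,"dz": 3,"twist": 0,"fingers": 1},
  {"dx": 0.5,"dy": 2,"dz": 4.5,"twist": 0,"fingers": 1},
  {"dx": 0.5,"dy": 2,"dz": 6,"twist": 0,"fingers": 1},
  {"dx": 0.5,"dy": 2,"dz": 6,"twist": 0,"fingers": 1},
])

```text
clock: 6.02
eef_pos: [0.4876, -0.0272, 0.0402]
tool_rot: [0.737, 0.676, 0.0, 0.0]
ft_force: [0.3, 0.4, -1.7]
grip_width: 0.0487
grasp_force: 62.6
```

>>> carry_out([
  {"dx": 0,"dy": 0,"dz": 0.4,"twist": 0,"fingers": 1},
  {"dx": 0,"dy": 0,"dz": 0.8,"twist": 0,"fingers": 1},
  {"dx": 0,"dy": 0,"dz": 1.2,"twist": 0,"fingers": 1},
  {"dx": 0,"dy": 0,"dz": 1.6,"twist": 0,"fingers": 1},
  {"dx": 0,"dy": 0,"dz": 1.6,"twist": 0,"fingers": 1},
])

```text
clock: 6.43
eef_pos: [0.4874, -0.0272, 0.0383]
tool_rot: [0.737, 0.676, -0.0, -0.0]
ft_force: [-0.6, -0.3, -2.0]
grip_width: 0.0491
grasp_force: 62.6
```

>>> carry_out([
  {"dx": 0,"dy": 0,"dz": 0.4,"twist": 0,"fingers": 1},
  {"dx": 0,"dy": 0,"dz": 0.8,"twist": 0,"fingers": 1},
  {"dx": 0,"dy": 0,"dz": 1.2,"twist": 0,"fingers": 1},
  {"dx": 0,"dy": 0,"dz": 1.2,"twist": 0,"fingers": 1},
  {"dx": 0,"dy": 0,"dz": 1.2,"twist": 0,"fingers": 1},
])

```text
clock: 6.85
eef_pos: [0.4875, -0.0272, 0.0372]
tool_rot: [0.737, 0.676, 0.0, 0.0]
ft_force: [-0.8, 0.4, -2.0]
grip_width: 0.0492
grasp_force: 62.5
```

>>> carry_out([
  {"dx": 0,"dy": 0,"dz": 0.3,"twist": 0,"fingers": 1},
  {"dx": 0,"dy": 0,"dz": 0.6,"twist": 0,"fingers": 1},
  {"dx": 0,"dy": 0,"dz": 0.9,"twist": 0,"fingers": 1},
  {"dx": 0,"dy": 0,"dz": 0.9,"twist": 0,"fingers": 1},
  {"dx": 0,"dy": 0,"dz": 0.9,"twist": 0,"fingers": 1},
])

```text
clock: 7.27
eef_pos: [0.4876, -0.0271, 0.0365]
tool_rot: [0.737, 0.676, 0.0, 0.0]
ft_force: [0.3, 0.5, 0.6]
grip_width: 0.0488
grasp_force: 62.8
```

>>> carry_out([
  {"dx": 0,"dy": 0,"dz": 0.1,"twist": 0,"fingers": 1},
  {"dx": 0,"dy": 0,"dz": 0.2,"twist": 0,"fingers": 1},
  {"dx": 0,"dy": 0,"dz": 0.3,"twist": 0,"fingers": 1},
  {"dx": 0,"dy": 0,"dz": 0.3,"twist": 0,"fingers": 1},
  {"dx": 0,"dy": 0,"dz": 0.3,"twist": 0,"fingers": 1},
])

```text
clock: 7.68
eef_pos: [0.4876, -0.0271, 0.0364]
tool_rot: [0.737, 0.676, 0.0, 0.0]
ft_force: [-1.2, 1.0, 5.3]
grip_width: 0.049
grasp_force: 63.7
```

```bash
python3 -c "
from h import *
from workcell import camera
s=camera('side')
go(486,-27,36.4,-4.9)
cv2.imwrite('pics/crop6.png',cv2.resize(s['image'][170:270,200:300,::-1],(600,600),interpolation=cv2.INTER_CUBIC))"
```

```text
clk 7.73 pos [487.6 -27.1  36.3] ty -4.94 F [-1.2  0.6  5.8] T [ 0.09  0.35 -0.03] gw 0.0490 gf 63.8 | dx 0.0 dy -1.6 dz -0.1 twist -0.0
```

View pics/crop6.png

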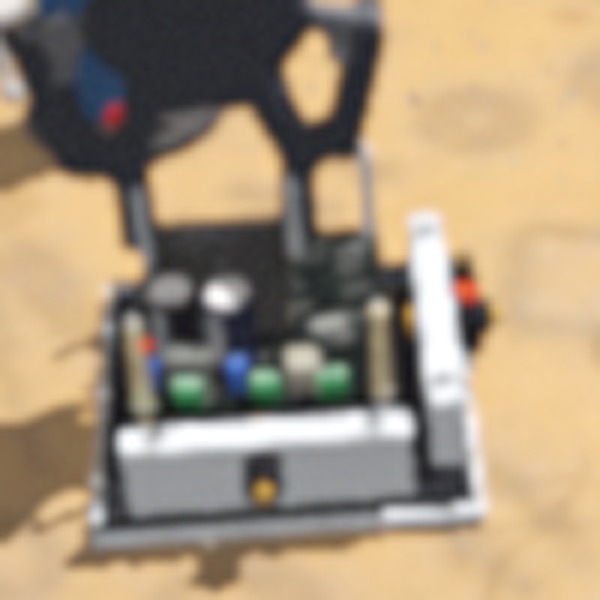

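The board stands upright on the bed, short of both stops and clear of the contacts: the right post is at about (380,350) and the long stop's face at about (425,350). Now I slide it in.

>>> carry_out([
  {"dx": -2,"dy": 1,"dz": -0.1,"twist": 0,"fingers": 1},
  {"dx": -4,"dy": 2,"dz": -0.1,"twist": 0,"fingers": 1},
  {"dx": -6,"dy": 3,"dz": -0.1,"twist": 0,"fingers": 1},
  {"dx": -8,"dy": 4,"dz": -0.1,"twist": 0,"fingers": 1},
  {"dx": -8,"dy": 5,"dz": -0.1,"twist": 0,"fingers": 1},
])

```text
clock: 8.15
eef_pos: [0.4919, -0.036, 0.0363]
tool_rot: [0.737, 0.676, -0.0, 0.0]
ft_force: [-2.7, 1.2, 7.4]
grip_width: 0.0488
grasp_force: 64.1
```

>>> carry_out([
  {"dx": 0,"dy": 1,"dz": 0,"twist": 0,"fingers": 1},
  {"dx": 0,"dy": 2,"dz": 0,"twist": 0,"fingers": 1},
  {"dx": 0,"dy": 3,"dz": 0,"twist": 0,"fingers": 1},
  {"dx": 0,"dy": 3,"dz": 0,"twist": 0,"fingers": 1},
  {"dx": 0,"dy": 3,"dz": 0,"twist": 0,"fingers": 1},
])

```text
clock: 8.57
eef_pos: [0.4942, -0.0364, 0.0363]
tool_rot: [0.737, 0.676, -0.001, -0.0]
ft_force: [-2.8, 0.1, 7.6]
grip_width: 0.0492
grasp_force: 64.3
```

```bash
cat >> h.py <<'E'
def jf():
    o,M=go(497.6,-44.2,36.4,-4.9); print("F tool",np.round(M.T@o["ft_force"],1),"T tool",np.round(M.T@o["ft_torque"],2))
E
python3 -c "
from h import *
jf()"
```

```text
clk 8.57 pos [494.2 -36.4  36.3] ty -4.97 F [-2.8  0.1  7.6] T [ 0.05  0.51 -0.01] gw 0.0492 gf 64.3 | dx -7.5 dy 4.0 dz -0.1 twist -0.1
F tool [-0.1 -2.8 -7.6] T tool [0.51 0.01 0.01]
```

>>> carry_out([
  {"dx": 0,"dy": 0.7,"dz": -0.2,"twist": 0,"fingers": 1},
  {"dx": 0,"dy": 1.4,"dz": -0.2,"twist": 0,"fingers": 1},
  {"dx": 0,"dy": 2.1,"dz": -0.2,"twist": 0,"fingers": 1},
  {"dx": 0,"dy": 2.8,"dz": -0.2,"twist": 0,"fingers": 1},
  {"dx": 0,"dy": 2.8,"dz": -0.2,"twist": 0,"fingers": 1},
])

```text
clock: 8.98
eef_pos: [0.4958, -0.0365, 0.0363]
tool_rot: [0.737, 0.676, -0.001, -0.001]
ft_force: [-5.7, 1.0, 9.2]
grip_width: 0.049
grasp_force: 64.6
```

>>> carry_out([
  {"dx": 0,"dy": 0.5,"dz": 0,"twist": 0,"fingers": 1},
  {"dx": 0,"dy": 1,"dz": 0,"twist": 0,"fingers": 1},
  {"dx": 0,"dy": 1.5,"dz": 0,"twist": 0,"fingers": 1},
  {"dx": 0,"dy": 1.5,"dz": 0,"twist": 0,"fingers": 1},
  {"dx": 0,"dy": 1.5,"dz": 0,"twist": 0,"fingers": 1},
])

```text
clock: 9.4
eef_pos: [0.497, -0.0366, 0.0363]
tool_rot: [0.737, 0.676, -0.002, -0.001]
ft_force: [-6.2, 0.6, 9.5]
grip_width: 0.049
grasp_force: 64.6
```

```bash
python3 -c "
from h import *
jf()"
```

```text
clk 9.40 pos [497.  -36.6  36.3] ty -4.97 F [-6.2  0.6  9.5] T [ 0.1   1.13 -0.08] gw 0.0490 gf 64.6 | dx -7.5 dy 1.2 dz -0.1 twist -0.1
F tool [ 0.  -6.2 -9.5] T tool [ 1.13 -0.    0.08]
```

>>> carry_out([
  {"dx": 0,"dy": 0.5,"dz": -0.4,"twist": 0,"fingers": 1},
  {"dx": 0,"dy": 1,"dz": -0.4,"twist": 0,"fingers": 1},
  {"dx": 0,"dy": 1.5,"dz": -0.4,"twist": 0,"fingers": 1},
  {"dx": 0,"dy": 2,"dz": -0.4,"twist": 0,"fingers": 1},
  {"dx": 0,"dy": 2,"dz": -0.4,"twist": 0,"fingers": 1},
])

```text
clock: 9.82
eef_pos: [0.4985, -0.0368, 0.0363]
tool_rot: [0.737, 0.676, -0.002, -0.001]
ft_force: [-6.7, 0.8, 8.0]
grip_width: 0.0487
grasp_force: 64.3
```

>>> carry_out([
  {"dx": -1,"dy": 0.3,"dz": 0,"twist": 0,"fingers": 1},
  {"dx": -2,"dy": 0.6,"dz": 0,"twist": 0,"fingers": 1},
  {"dx": -2.5,"dy": 0.9,"dz": 0,"twist": 0,"fingers": 1},
  {"dx": -2.5,"dy": 0.9,"dz": 0,"twist": 0,"fingers": 1},
  {"dx": -2.5,"dy": 0.9,"dz": 0,"twist": 0,"fingers": 1},
])

```text
clock: 10.23
eef_pos: [0.499, -0.038, 0.0363]
tool_rot: [0.737, 0.676, -0.001, -0.003]
ft_force: [-6.0, 4.2, 9.3]
grip_width: 0.0489
grasp_force: 64.2
```

```bash
python3 -c "
from h import *
jf()"
```

```text
clk 10.23 pos [499.  -38.   36.3] ty -4.89 F [-6.   4.2  9.3] T [0.89 1.13 0.11] gw 0.0489 gf 64.2 | dx -6.3 dy -0.9 dz -0.1 twist 0.0
F tool [ 3.7 -6.4 -9.3] T tool [ 1.2   0.79 -0.11]
```

>>> carry_out([
  {"dx": 0,"dy": 0.5,"dz": -0.2,"twist": 0,"fingers": 1},
  {"dx": 0,"dy": 1,"dz": -0.4,"twist": 0,"fingers": 1},
  {"dx": 0,"dy": 1.5,"dz": -0.5,"twist": 0,"fingers": 1},
  {"dx": 0,"dy": 1.5,"dz": -0.5,"twist": 0,"fingers": 1},
  {"dx": 0,"dy": 1.5,"dz": -0.5,"twist": 0,"fingers": 1},
])

```text
clock: 10.65
eef_pos: [0.499, -0.038, 0.0363]
tool_rot: [0.737, 0.676, -0.002, -0.004]
ft_force: [-8.9, 4.6, 8.9]
grip_width: 0.0489
grasp_force: 64.1
```

>>> carry_out([
  {"dx": -1,"dy": 0,"dz": 0,"twist": 0,"fingers": 1},
  {"dx": -2,"dy": 0,"dz": 0,"twist": 0,"fingers": 1},
  {"dx": -3,"dy": 0,"dz": 0,"twist": 0,"fingers": 1},
  {"dx": -3,"dy": 0,"dz": 0,"twist": 0,"fingers": 1},
  {"dx": -3,"dy": 0,"dz": 0,"twist": 0,"fingers": 1},
])

```text
clock: 11.07
eef_pos: [0.4989, -0.04, 0.0364]
tool_rot: [0.736, 0.676, -0.001, -0.004]
ft_force: [-8.8, 7.7, 8.1]
grip_width: 0.0488
grasp_force: 64.0
```

```bash
python3 -c "
from h import *
jf()"
```

```text
clk 11.07 pos [498.9 -40.   36.4] ty -4.86 F [-8.8  7.7  8.1] T [1.47 1.51 0.13] gw 0.0488 gf 64.0 | dx -4.3 dy -0.9 dz -0.0 twist 0.0
F tool [ 6.9 -9.4 -8. ] T tool [ 1.63  1.33 -0.14]
```

>>> carry_out([
  {"dx": -1,"dy": 0,"dz": -0.3,"twist": 0,"fingers": 1},
  {"dx": -2,"dy": 0,"dz": -0.6,"twist": 0,"fingers": 1},
  {"dx": -3,"dy": 0,"dz": -0.6,"twist": 0,"fingers": 1},
  {"dx": -3,"dy": 0,"dz": -0.6,"twist": 0,"fingers": 1},
  {"dx": -3,"dy": 0,"dz": -0.6,"twist": 0,"fingers": 1},
])

```text
clock: 11.48
eef_pos: [0.4986, -0.0427, 0.0366]
tool_rot: [0.736, 0.677, -0.001, -0.004]
ft_force: [-8.0, 6.4, 6.2]
grip_width: 0.049
grasp_force: 63.5
```

```bash
python3 -c "
from h import *
jf()"
```

```text
clk 11.48 pos [498.6 -42.7  36.6] ty -4.85 F [-8.   6.4  6.2] T [1.61 1.3  0.13] gw 0.0490 gf 63.5 | dx -1.6 dy -0.9 dz 0.2 twist 0.1
F tool [ 5.7 -8.5 -6.1] T tool [ 1.44  1.49 -0.14]
```

>>> carry_out([
  {"dx": -0.5,"dy": 0,"dz": 0,"twist": 0,"fingers": 1},
  {"dx": -1,"dy": 0,"dz": 0,"twist": 0,"fingers": 1},
  {"dx": -1.5,"dy": 0,"dz": 0,"twist": 0,"fingers": 1},
  {"dx": -1.5,"dy": 0,"dz": 0,"twist": 0,"fingers": 1},
  {"dx": -1.5,"dy": 0,"dz": 0,"twist": 0,"fingers": 1},
])

```text
clock: 11.9
eef_pos: [0.4986, -0.0439, 0.0366]
tool_rot: [0.736, 0.677, -0.001, -0.005]
ft_force: [-6.7, 8.4, 6.0]
grip_width: 0.0491
grasp_force: 63.5
```

```bash
python3 -c "
from h import *
jf()"
```

```text
clk 11.90 pos [498.6 -43.9  36.6] ty -4.83 F [-6.7  8.4  6. ] T [1.77 1.34 0.1 ] gw 0.0491 gf 63.5 | dx -0.4 dy -0.9 dz 0.2 twist 0.1
F tool [ 7.8 -7.4 -5.9] T tool [ 1.49  1.65 -0.1 ]
```

>>> carry_out([
  {"dx": -0.5,"dy": 0,"dz": 0,"twist": 0,"fingers": 1},
  {"dx": -1,"dy": 0,"dz": 0,"twist": 0,"fingers": 1},
  {"dx": -1,"dy": 0,"dz": 0,"twist": 0,"fingers": 1},
  {"dx": -1,"dy": 0,"dz": 0,"twist": 0,"fingers": 1},
  {"dx": -1,"dy": 0,"dz": 0,"twist": 0,"fingers": 1},
])

```text
clock: 12.32
eef_pos: [0.4985, -0.0446, 0.0366]
tool_rot: [0.736, 0.677, -0.001, -0.005]
ft_force: [-6.9, 9.3, 5.7]
grip_width: 0.0492
grasp_force: 63.4
```

```bash
python3 -c "
from h import *
jf()"
```

```text
clk 12.32 pos [498.5 -44.6  36.6] ty -4.83 F [-6.9  9.3  5.7] T [1.88 1.32 0.09] gw 0.0492 gf 63.4 | dx 0.3 dy -0.9 dz 0.2 twist 0.1
F tool [ 8.7 -7.7 -5.6] T tool [ 1.47  1.76 -0.1 ]
```

>>> carry_out([
  {"dx": -0.5,"dy": 0.5,"dz": 0,"twist": 0,"fingers": 1},
  {"dx": -1,"dy": 1,"dz": 0,"twist": 0,"fingers": 1},
  {"dx": -1.5,"dy": 1,"dz": 0,"twist": 0,"fingers": 1},
  {"dx": -1.5,"dy": 1,"dz": 0,"twist": 0,"fingers": 1},
  {"dx": -1.5,"dy": 1,"dz": 0,"twist": 0,"fingers": 1},
])

```text
clock: 12.73
eef_pos: [0.4985, -0.0446, 0.0366]
tool_rot: [0.736, 0.677, -0.0, -0.007]
ft_force: [-8.7, 13.1, 7.3]
grip_width: 0.049
grasp_force: 63.5
```

```bash
python3 -c "
from h import *
jf()"
```

```text
clk 12.73 pos [498.5 -44.6  36.6] ty -4.78 F [-8.7 13.1  7.3] T [2.75 1.58 0.1 ] gw 0.0490 gf 63.5 | dx 0.3 dy -0.9 dz 0.2 twist 0.1
F tool [12.4 -9.9 -7.1] T tool [ 1.8   2.6  -0.11]
```

>>> carry_out([
  {"dx": -0.5,"dy": 0.5,"dz": 0,"twist": 0,"fingers": 1},
  {"dx": -1,"dy": 1,"dz": 0,"twist": 0,"fingers": 1},
  {"dx": -1,"dy": 1,"dz": 0,"twist": 0,"fingers": 1},
  {"dx": -1,"dy": 1,"dz": 0,"twist": 0,"fingers": 1},
  {"dx": -1,"dy": 1,"dz": 0,"twist": 0,"fingers": 1},
])

```text
clock: 13.15
eef_pos: [0.4985, -0.0446, 0.0365]
tool_rot: [0.736, 0.677, -0.0, -0.008]
ft_force: [-11.6, 15.0, 10.7]
grip_width: 0.0493
grasp_force: 63.7
```

```bash
python3 -c "
from h import *
jf()"
```

```text
clk 13.15 pos [498.5 -44.6  36.5] ty -4.74 F [-11.6  15.   10.7] T [3.26 2.06 0.05] gw 0.0493 gf 63.7 | dx 0.4 dy -1.0 dz 0.1 twist 0.2
F tool [ 14.1 -12.9 -10.4] T tool [ 2.33  3.08 -0.06]
```

Both stops have been reached: the position no longer changes while the force rises, and the twisting moment is close to zero. I'll hold one period and take the last look.

>>> carry_out([
  {"dx": 0,"dy": 0.3,"dz": 0,"twist": 0,"fingers": 1},
  {"dx": 0,"dy": 0.3,"dz": 0,"twist": 0,"fingers": 1},
  {"dx": 0,"dy": 0.3,"dz": 0,"twist": 0,"fingers": 1},
  {"dx": 0,"dy": 0.3,"dz": 0,"twist": 0,"fingers": 1},
  {"dx": 0,"dy": 0.3,"dz": 0,"twist": 0,"fingers": 1},
])

```text
clock: 13.57
eef_pos: [0.4985, -0.0446, 0.0365]
tool_rot: [0.736, 0.677, -0.0, -0.008]
ft_force: [-11.3, 15.8, 11.0]
grip_width: 0.0487
grasp_force: 63.8
```

```bash
python3 -c "
from h import *
from workcell import camera
s=camera('side')
jf()
cv2.imwrite('pics/crop7.png',cv2.resize(s['image'][190:265,210:285,::-1],(600,600),interpolation=cv2.INTER_CUBIC))"
```

```text
clk 13.62 pos [498.5 -44.6  36.5] ty -4.74 F [-11.2  15.   10.1] T [3.3  2.15 0.09] gw 0.0492 gf 63.8 | dx 0.4 dy -1.0 dz 0.1 twist 0.2
F tool [ 14.1 -12.6  -9.8] T tool [ 2.42  3.11 -0.1 ]
```

View pics/crop7.png

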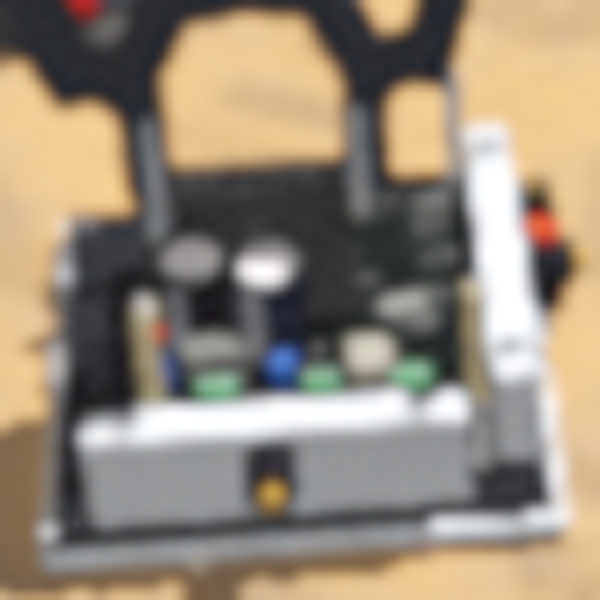

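It looks home: the right post at (470,330) sits beside the long stop, and the front edge is behind the short stop. A slightly firmer push will confirm that the long stop is the limit and not friction.

>>> carry_out([
  {"dx": 0,"dy": 0.5,"dz": -0.2,"twist": 0,"fingers": 1},
  {"dx": 0,"dy": 1,"dz": -0.4,"twist": 0,"fingers": 1},
  {"dx": 0,"dy": 1.5,"dz": -0.4,"twist": 0,"fingers": 1},
  {"dx": 0,"dy": 2,"dz": -0.4,"twist": 0,"fingers": 1},
  {"dx": 0,"dy": 2,"dz": -0.4,"twist": 0,"fingers": 1},
])

```text
clock: 14.03
eef_pos: [0.4986, -0.0446, 0.0365]
tool_rot: [0.736, 0.677, -0.001, -0.009]
ft_force: [-16.1, 16.1, 12.8]
grip_width: 0.0491
grasp_force: 64.0
```

```bash
python3 -c "
from h import *
jf()"
```

```text
clk 14.03 pos [498.6 -44.6  36.5] ty -4.74 F [-16.1  16.1  12.8] T [3.34 2.82 0.04] gw 0.0491 gf 64.0 | dx 0.3 dy -1.0 dz 0.1 twist 0.2
F tool [ 14.9 -17.6 -12.4] T tool [ 3.08  3.1  -0.05]
```

>>> carry_out([
  {"dx": 0.2,"dy": -0.5,"dz": -0.2,"twist": 0,"fingers": 1},
  {"dx": 0.2,"dy": -1,"dz": -0.3,"twist": 0,"fingers": 1},
  {"dx": 0.2,"dy": -1.6,"dz": -0.3,"twist": 0,"fingers": 1},
  {"dx": 0.2,"dy": -1.6,"dz": -0.3,"twist": 0,"fingers": 1},
  {"dx": 0.2,"dy": -1.6,"dz": -0.3,"twist": 0,"fingers": 1},
])

```text
clock: 14.45
eef_pos: [0.4985, -0.0446, 0.0366]
tool_rot: [0.736, 0.677, -0.001, -0.008]
ft_force: [-10.6, 14.5, 7.6]
grip_width: 0.0489
grasp_force: 63.2
```

>>> carry_out([
  {"dx": 0,"dy": 0,"dz": 0,"twist": 0,"fingers": 1},
  {"dx": 0,"dy": 0,"dz": 0,"twist": 0,"fingers": 1},
  {"dx": 0,"dy": 0,"dz": 0,"twist": 0,"fingers": 1},
  {"dx": 0,"dy": 0,"dz": 0,"twist": 0,"fingers": 1},
  {"dx": 0,"dy": 0,"dz": 0,"twist": 0,"fingers": 1},
])

```text
clock: 14.87
eef_pos: [0.4985, -0.0446, 0.0366]
tool_rot: [0.736, 0.677, -0.001, -0.008]
ft_force: [-11.2, 15.5, 8.6]
grip_width: 0.0488
grasp_force: 63.2
```

```bash
python3 -c "
from h import *
jf()"
```

```text
clk 14.87 pos [498.5 -44.6  36.6] ty -4.75 F [-11.2  15.5   8.6] T [3.18 2.04 0.08] gw 0.0488 gf 63.2 | dx 0.4 dy -1.0 dz 0.2 twist 0.2
F tool [ 14.7 -12.5  -8.3] T tool [ 2.29  3.   -0.1 ]
```

>>> carry_out([
  {"dx": 0,"dy": 0.3,"dz": -0.1,"twist": 0,"fingers": 1},
  {"dx": 0,"dy": 0.6,"dz": -0.1,"twist": 0,"fingers": 1},
  {"dx": 0,"dy": 0.6,"dz": -0.1,"twist": 0,"fingers": 1},
  {"dx": 0,"dy": 0.6,"dz": -0.1,"twist": 0,"fingers": 1},
  {"dx": 0,"dy": 0.6,"dz": -0.1,"twist": 0,"fingers": 1},
])

```text
clock: 15.28
eef_pos: [0.4986, -0.0447, 0.0366]
tool_rot: [0.736, 0.677, -0.001, -0.009]
ft_force: [-12.3, 15.8, 8.2]
grip_width: 0.0487
grasp_force: 63.3
```

```bash
python3 -c "
from h import *
from workcell import job_done
jf()
print(job_done())"
```

```text
clk 15.28 pos [498.6 -44.7  36.6] ty -4.75 F [-12.3  15.8   8.2] T [3.15 2.23 0.02] gw 0.0487 gf 63.3 | dx 0.4 dy -1.0 dz 0.3 twist 0.1
F tool [ 14.8 -13.6  -7.9] T tool [ 2.48  2.95 -0.04]
the job is handed in; nothing more can be done
None
```

I handed the job in with the board home in the jig's corner and still gripped, pressing about 14 N toward each stop at the wrist, or roughly 10 N on each stop after the contact springs; that split is estimated, and no verdict came back.

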